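# Find the rattling mixing-ball case and hold it out at the hand-over mat

### The arm

A 7-joint arm with a two-finger parallel gripper is mounted at the origin on the work surface. World frame = base frame: x ahead of the robot, y to its left, z up, the work surface at z = 0. Lengths are in m, angles in rad, forces in N, time in s.
With the tool pointing down it reaches from about 0.425 to 0.925 m from the base axis. Payload 6.8 kg.
Tool frame: the origin (TCP) lies midway between the tips of the shut fingers; the grasp point (between the pads) lies r.grip_point_offset behind it (r.grip_point_offset is the distance from the TCP to the grasp point, in m); z points along the fingers, y is the direction in which the jaws open and shut (so a half turn about z gives the same grasp; the last joint's range is limited). The gripper opens to 85 mm and grips with 20 to 120 N. Pads are 22 mm wide; open, the fingers measure 114 mm over their backs; the gripper's body (76 mm by 85 mm) begins 54 mm behind the grasp point. The pads swing forward as they close: fully open they stand 13 mm farther back than shut.
Start: joints at [-1.4, 0.477, 0.022, 1.555, -0.011, 1.109, -0.083], TCP at [0.186, 0.649, 0.231] pointing down, gripper open.
Joint ranges: [-2.96, 2.96], [-0.34, 2.1], [-1.41, 1.46], [0.24, 2.44], [-1.37, 4.51], [0.17, 1.92], [-2.96, 2.96]. Speed limits (rad/s): [2.39, 2.39, 3.14, 3.14, 3.14, 3.14, 3.14].

### API

Orientations are given as a rotation vector (axis times angle).
In Python, from bench import r gives the robot as it stands. The module is installed in compiled form; this text tells all that it offers.
- The arm moves only by the tool play_rows, never from a script. Its argument "deltas" is a list of rows, each a list of 3 entries, a list of its own where there are three numbers: the finger opening in mm, from 0 to 85.4, then the shift along the tool's x, y, z in mm, then the turn, a rotation vector about the tool's x, y, z in rad. A call has 1 to 8 rows; each row is the pose to reach, as a shift and turn from the pose measured when the call began, along the tool's axes at that moment; what a row does not reach only later rows make up. A row lasts 1/8 s, in which the tool goes at most 62.5 mm and 10.7 degrees, less where a joint would pass 70% of its speed; a pose out of reach is approached as far as the arm can. A call with a gripper value outside its range is refused whole. The fingers move at their own pace and stop on an object; "squeeze" is the grip in N (left out, the last holds). Time passes only in rows, so rows that repeat a pose let the fingers close. It gives the time, the measured TCP pose, the force and the opening at its end, in the units of the state.
- r.get_obs(): the state, without advancing time (a new reading comes with each control period).
- r.grab_frame(name): name is "scene" or "top"; returns (picture, depth): 480x640x3 uint8, red, green, blue; 480x640 float32, m along the optical axis (not along the pixel's ray), 0 where there is no reading.
- r.camera_model(name): a dict with "mtx" (3x3 intrinsics, pixels), "D" ([k1, k2, p1, p2, k3] as OpenCV has them; the pictures are not rectified), "rvec" (rotation vector, rad) and "tvec" (3), from world to camera coordinates, as OpenCV has them. Camera axes: x right, y down, z forward; pixel columns grow to the right and rows downward; lengths in m; the calibration is good to about 2 mm. A picture is of the moment at which its call begins. camera_model takes no time and is no camera call.
- r.hand_in(): hands the job in, once; it reports no verdict.
The state is a dict: "clock": time; "joints": joint angles; "qvel": joint speeds; "tau": joint torques, N m; "tcp_pos": TCP position; "orientation": TCP orientation; "contact_force": force on the tool from outside, world axes, zero at the start; "moment": the same for the moment, N m; "grip_width": finger opening in m.
Only numpy, scipy, OpenCV 4.12 (cv2) and the standard library are available. Lean on these libraries where they do the work, as an engineer would, in place of code of your own. Each camera call takes 0.05 s, during which the arm holds its last target. There are 200 camera calls.

### The job

Three sealed cases, each with a steel mixing ball packed in foam, lie side by side on the dark rest mat, and in one of them the ball has come out of its foam. Working from the robot's left to its right, lift each case clear and shake it by rocking it end to end, tipping first one end and then the other clearly down (about 20 degrees or more), back and forth at least twice, then lay it back where it lay before you take the next. Leave the other things on the counter alone, and in the end pick up the case that rattled and finish while holding it level in the gripper, still, above the middle of the green hand-over mat and about 10 cm clear of it; do not put it down.

Things in the scene. Friction and masses are not known exactly. Their poses are not given: they have to be found in the camera images.
- case_left: sealed hard case, light grey with orange top: 140 mm long (own x, pointing away from the robot within 20 degrees), 50 mm wide (y), 50 mm high (z up); origin at the centre of its underside, mass centre mid-box. About 0.33 kg; all three look and weigh alike within 10 percent. Pinch across the width at mid-length, from above. The one at the robot's left (+y).
- case_middle: sealed hard case, light grey with orange top: 140 mm long (own x, pointing away from the robot within 20 degrees), 50 mm wide (y), 50 mm high (z up); origin at the centre of its underside, mass centre mid-box. About 0.33 kg; all three look and weigh alike within 10 percent. Pinch across the width at mid-length, from above. The middle one.
- case_right: sealed hard case, light grey with orange top: 140 mm long (own x, pointing away from the robot within 20 degrees), 50 mm wide (y), 50 mm high (z up); origin at the centre of its underside, mass centre mid-box. About 0.33 kg; all three look and weigh alike within 10 percent. Pinch across the width at mid-length, from above. The one at the robot's right (-y).
- rest_mat: dark blue fixed mat under the three cases, 200 x 310 mm, 3 mm thick, three lighter outlines; origin under its centre; the cases lie side by side along its y, parallel to its x, 38 to 62 mm apart. In one case, not known which, a 150 g ball is loose: it rolls 97 mm along the inside as an end tips down, hits the wall, and shifts the moment on the gripper 0.07 Nm towards the lowered end; in the others it sits fast.
- handover_mat: small green fixed mat with a pale green middle at the far side of the counter, 100 x 170 mm, 2 mm thick; origin at the centre of its underside on the counter. The rattling case is held out above its middle.
- pill_jar: bystander: amber jar with white cap, 56 mm across, 85 mm high, origin under its centre; leave alone.
- measure_cup: bystander: grey cup, 60 mm across, 70 mm high, origin under its centre; leave alone.
- stapler: bystander: blue and black stapler, 120 x 34 x 43 mm, origin under its centre; leave alone.
There are look-alikes about, which are no part of the job. What is shaped like the case_left but pink or purple is not meant.

How it is judged:
By the outcome, as a careful person would: the job done as asked, in the order asked, and still so for the second after the job is handed in, while the arm keeps its last pose, push and grip.
It also fails if it takes over 72 s, if anything falls off the work surface, if the arm or the gripper's body presses on something with over 40 N, if the wrist force passes 120 N, or if a joint passes its speed limit or range.

## Working session

There is one attempt and no reset: what is moved stays moved. The work goes in short steps, Python scripts to look and compute and a tool call to move; the robot and the scene stay as the last step left them, time stands still between calls to the robot, and variables do not carry over. Pictures are saved under pics/ and viewed, about 8 in all and at most 12, crops included, and the job is handed in when it is done.

Besides the shell and the picture viewer there is one more tool, called as name(argument=value, ...), one argument or row to a line, values as JSON. play_rows: Moves the arm, as the interface text tells. Its arguments: {"type":"object","properties":{"deltas":{"type":"array"},"squeeze":{"type":"number"}},"required":["deltas"]}

```bash
mkdir -p pics; python3 - <<'E'
from bench import r
import cv2,numpy as np
o=r.get_obs();print({k:np.round(v,3).tolist() for k,v in o.items()},r.grip_point_offset)
for n in("scene","top"):
    p,d=r.grab_frame(n);cv2.imwrite(f"pics/{n}0.png",p[:,:,::-1]);np.savez(f"{n}0.npz",p=p,d=d)
    print(n,r.camera_model(n))
E
```

```text
{'clock': 0.0, 'joints': [-1.4, 0.478, 0.022, 1.556, -0.011, 1.109, -0.083], 'qvel': [-0.001, 0.0, -0.002, 0.0, 0.003, 0.0, -0.0], 'tau': [0.0, -59.646, 1.608, -28.12, 0.012, 0.009, 0.0], 'tcp_pos': [0.186, 0.648, 0.23], 'orientation': [-0.436, -3.111, 0.003], 'contact_force': [-0.133, 0.127, -0.014], 'moment': [-0.027, -0.029, 0.007], 'grip_width': 0.086} 0.0187
scene {'mtx': array([[553.42226795,   0.        , 328.27675092],
       [  0.        , 553.42226795, 242.45399432],
       [  0.        ,   0.        ,   1.        ]]), 'D': array([-0.06632013,  0.        ,  0.        ,  0.        ,  0.        ]), 'rvec': array([ 2.10888715,  0.53718594, -0.31009315]), 'tvec': array([-0.53454036, -0.09040656,  1.6655654 ])}
top {'mtx': array([[518.00590146,   0.        , 315.56151364],
       [  0.        , 518.00590146, 238.089316  ],
       [  0.        ,   0.        ,   1.        ]]), 'D': array([-0.04739036,  0.        ,  0.        ,  0.        ,  0.        ]), 'rvec': array([ 2.08178883, -2.13784565,  0.23914333]), 'tvec': array([0.01979798, 0.56796658, 1.10331625])}
```

View pics/top0.png

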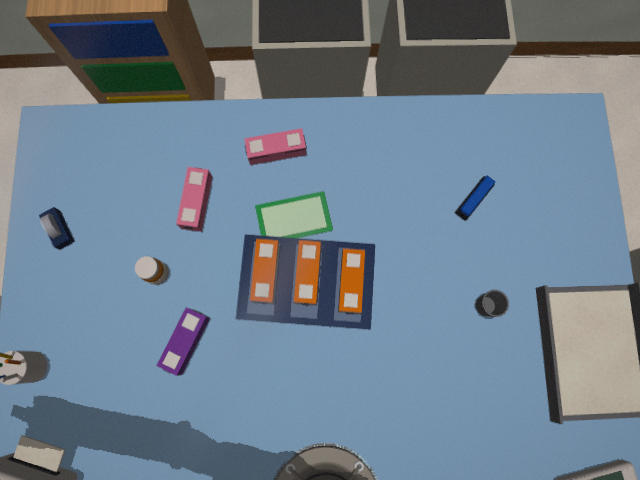

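View pics/scene0.png

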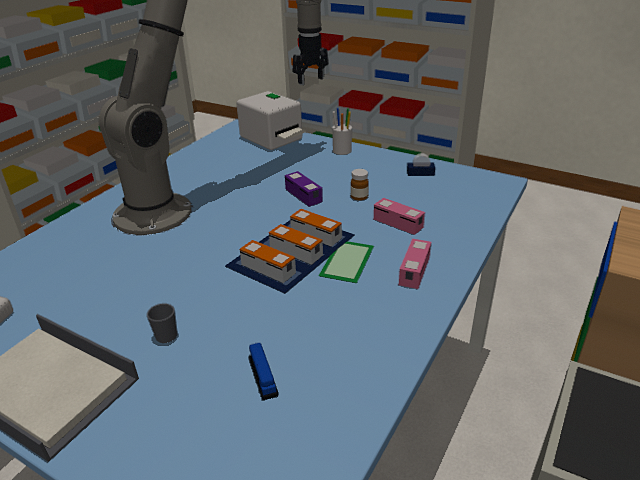

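Top view: orange cases at about (263,271) left, (307,272) middle and (351,281) right, on the dark mat. The green mat is at (294,216). The pink ones at (276,145) and (194,198) and the purple one at (183,341) are look-alikes. The jar is at (150,270), the cup at (491,303) and the stapler at (475,198). Next I measure positions and make one confirming crop.

```bash
cat > h.py <<'E'
import cv2,numpy as np
from scipy.spatial.transform import Rotation as R
from bench import r
def world(name,d):
    m=r.camera_model(name);v,u=np.mgrid[0:480,0:640]
    n=cv2.undistortPoints(np.stack([u,v],-1).reshape(-1,1,2).astype(float),m["mtx"],m["D"]).reshape(480,640,2)
    c=np.concatenate([n*d[...,None],d[...,None]],-1)
    return (c-m["tvec"])@cv2.Rodrigues(m["rvec"])[0]
def box(P):
    (c,s,a)=cv2.minAreaRect((P[:,:2]*1000).astype(np.float32));
    if s[0]<s[1]: a+=90;s=s[::-1]
    a=(a+90)%180-90
    return np.round(c,1),np.round(s,1),round(a,1)
def goal(pos,yaw,pitch=0):
    """tool down, jaws across a case of heading yaw (deg); prints shift mm, turn rad in present tool axes"""
    o=r.get_obs();R0=R.from_rotvec(o["orientation"])
    best=None
    for k in(0,180):
        G=R.from_euler("z",yaw+k,degrees=True)*R.from_euler("y",180,degrees=True)*R.from_euler("y",pitch,degrees=True)
        t=(R0.inv()*G).as_rotvec()
        if best is None or np.linalg.norm(t)<np.linalg.norm(best): best=t
    s=R0.inv().apply(np.array(pos)-o["tcp_pos"])*1000
    print("clock",round(o["clock"],2),"shift",s.round(1),"turn",best.round(3),"M",o["moment"].round(3),"F",o["contact_force"].round(1),"w",round(o["grip_width"],4))
E
python3 - <<'E'
from h import *
z=np.load("top0.npz");p,d=z["p"],z["d"];W=world("top",d)
h=cv2.cvtColor(p,cv2.COLOR_RGB2HSV)
roi=np.zeros((480,640),bool);roi[180:340,225:390]=1
for i,(a,b) in enumerate([(240,284),(285,329),(330,375)]):
    col=np.zeros_like(roi);col[:,a:b]=1
    # whole tops: by height
    m=roi&col&(W[...,2]>.045)&(W[...,2]<.062)
    print("case",i,m.sum(),box(W[m]),W[m].mean(0).round(4))
g=(h[...,0]>45)&(h[...,0]<85)&(h[...,1]>60)&roi
print("green",box(W[g]),W[g].mean(0))
print("counter z",np.median(W[330:400,250:400,2]))
m=roi&(p[...,2]>p[...,0]*1.5)&(p.max(-1)<90);print("mat",box(W[m]))
cv2.imwrite("pics/crop.png",cv2.resize(p[185:335,225:390,::-1],None,fx=4,fy=4))
for n,g in(("A",None),):
    for yaw in(0,):goal([.5,.1,.2],0)
E
```

```text
case 0 1423 (array([500.2, 122.5]), array([144.1,  50.7]), -6.2) [0.4987 0.1224 0.053 ]
case 1 1411 (array([494. ,  25.8]), array([143.7,  50.7]), -5.7) [0.4929 0.026  0.0534]
case 2 1421 (array([472.6, -73.1]), array([143.4,  50.7]), -5.7) [ 0.4715 -0.0729  0.0534]
green (array([503.2,  30. ]), array([370.7, 171. ]), 11.0) [0.6412982  0.04797032 0.00488218]
counter z 0.00046386134628018376
mat (array([449.5,  31.2]), array([308.4, 261.3]), 84.1)
clock 0.1 shift [-453.1 -440.7   31.2] turn [-0.002 -0.    -0.279] M [0.061 0.024 0.003] F [ 0.7  0.3 -0.3] w 0.0855
```

View pics/crop.png

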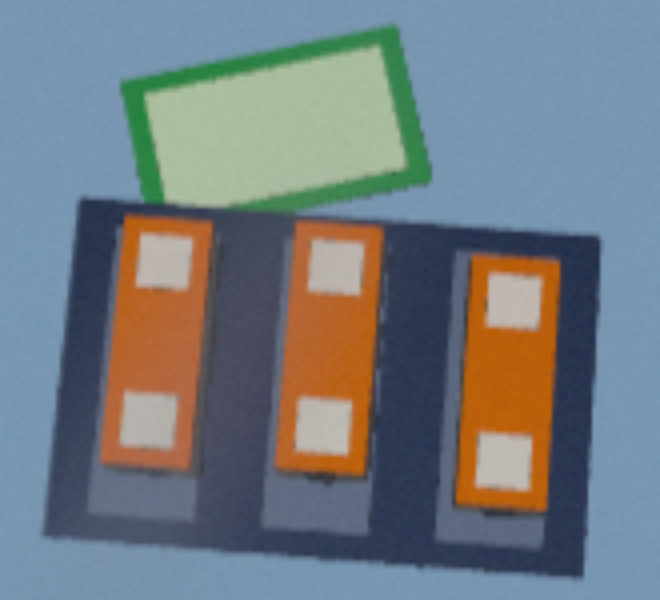

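The crop confirms three light-grey cases with orange tops and nothing pink. I'm going for the left one.

```bash
python3 - <<'E'
from h import *
goal([.4995,.1225,.13],-6)
z=np.load("top0.npz");p,d=z["p"],z["d"];W=world("top",d)
h=cv2.cvtColor(p,cv2.COLOR_RGB2HSV);roi=np.zeros((480,640),bool);roi[180:245,240:345]=1
g=roi&(h[...,0]>35)&(h[...,0]<85)&(h[...,1]>40)&(W[...,2]<.02)&(W[...,0]>.57)
_,l,st,_=cv2.connectedComponentsWithStats(g.astype(np.uint8));g=l==1+st[1:,4].argmax()
print("green",box(W[g]),W[g].mean(0),g.sum())
E
```

```text
clock 0.1 shift [-446.5 -419.1  101.2] turn [-0.002 -0.    -0.174] M [0.061 0.024 0.003] F [ 0.7  0.3 -0.3] w 0.0855
green (array([633.9,  55.4]), array([171.7, 102.7]), -79.6) [0.64441675 0.05415491 0.0022682 ] 1662
```

play_rows(
  deltas=[
    [80,[-56,-52,10],[0,0,-0.03]],
    [80,[-112,-105,22],[0,0,-0.06]],
    [80,[-168,-157,34],[0,0,-0.09]],
    [80,[-224,-210,46],[0,0,-0.12]],
    [80,[-280,-262,58],[0,0,-0.15]],
    [80,[-336,-314,70],[0,0,-0.174]],
    [80,[-392,-366,84],[0,0,-0.174]],
    [80,[-446.5,-419,101],[0,0,-0.174]],
  ],
  squeeze=60,
)

```text
clock: 1.1
tcp_pos: [0.4398, 0.2233, 0.1527]
orientation: [0.164, 3.137, -0.002]
contact_force: [1.0, 0.0, 0.4]
grip_width: 0.0801
```

```bash
python3 -c "
from h import *
goal([.4995,.1225,.013],-6)"
```

```text
clock 1.1 shift [-69.9 -93.9 139.8] turn [-0.001  0.     0.   ] M [ 0.001 -0.036  0.032] F [1.  0.  0.4] w 0.0801
```

play_rows(
  deltas=[
    [80,[-35,-47,20],[0,0,0]],
    [80,[-70,-94,40],[0,0,0]],
    [80,[-70,-94,40],[0,0,0]],
    [80,[-70,-94,45],[0,0,0]],
    [80,[-70,-94,75],[0,0,0]],
    [80,[-70,-94,105],[0,0,0]],
    [80,[-70,-94,130],[0,0,0]],
    [80,[-70,-94,139],[0,0,0]],
  ],
)

```text
clock: 2.1
tcp_pos: [0.4981, 0.1241, 0.0127]
orientation: [-0.159, -3.135, 0.002]
contact_force: [-0.3, -1.0, -0.3]
grip_width: 0.0801
```

```bash
python3 -c "
from h import *
goal([.4995,.1225,.013],-6)"
```

```text
clock 2.1 shift [-1.5 -1.5 -0.3] turn [-0.001 -0.002  0.003] M [0.024 0.04  0.043] F [-0.3 -1.  -0.3] w 0.0801
```

play_rows(
  deltas=[
    [80,[-1.5,-1.5,0],[0,0,0]],
    [46,[-1.5,-1.5,0],[0,0,0]],
    [46,[-1.5,-1.5,0],[0,0,0]],
    [46,[-1.5,-1.5,0],[0,0,0]],
    [46,[-1.5,-1.5,0],[0,0,0]],
    [46,[-1.5,-1.5,0],[0,0,0]],
  ],
  squeeze=70,
)

```text
clock: 2.85
tcp_pos: [0.5003, 0.1229, 0.0138]
orientation: [-0.159, -3.137, 0.0]
contact_force: [-1.0, 1.0, 5.1]
grip_width: 0.0496
```

```bash
python3 -c "
from h import *
goal([.4995,.1225,.143],-6);print(r.get_obs()['tcp_pos'])"
```

```text
clock 2.85 shift [   0.8   -0.5 -129.2] turn [-0.    -0.     0.003] M [-0.002  0.197 -0.02 ] F [-1.   1.   5.1] w 0.0496
[0.50030792 0.12290155 0.01379335]
```

play_rows(
  deltas=[
    [46,[0,0,-15],[0,0,0]],
    [46,[0,0,-45],[0,0,0]],
    [46,[0,0,-80],[0,0,0]],
    [46,[0,0,-115],[0,0,0]],
    [46,[0,0,-140],[0,0,0]],
    [46,[0,0,-150],[0,0,0]],
    [46,[0,0,-150],[0,0,0]],
    [46,[0,0,-150],[0,0,0]],
  ],
)

```text
clock: 3.85
tcp_pos: [0.4995, 0.1227, 0.1628]
orientation: [-0.159, -3.135, 0.002]
contact_force: [0.0, 0.1, -2.6]
grip_width: 0.049
```

```bash
python3 -c "
from h import *
goal([.5003,.1229,.164],-6);print(r.get_obs()['tcp_pos'])
for p in(28,-28):goal([.5003,.1229,.164],-6,p)"
```

```text
clock 3.85 shift [-0.8  0.3 -1.2] turn [-0.001 -0.002  0.003] M [-0.029  0.068 -0.013] F [ 0.   0.1 -2.6] w 0.049
[0.49952325 0.12270151 0.16279042]
clock 3.85 shift [-0.8  0.3 -1.2] turn [-0.002  0.487  0.003] M [-0.029  0.068 -0.013] F [ 0.   0.1 -2.6] w 0.049
clock 3.85 shift [-0.8  0.3 -1.2] turn [-0.    -0.491  0.004] M [-0.029  0.068 -0.013] F [ 0.   0.1 -2.6] w 0.049
```

```bash
cat > m.py <<'E'
from h import *
import sys
L=[];F=[];H=[]
for i in range(4):
    r.grab_frame("top");o=r.get_obs();Y=R.from_rotvec(o["orientation"]).apply([0,1,0]);L.append(o["moment"]@Y);F.append(o["contact_force"])
X=R.from_rotvec(o["orientation"]).apply([1,0,0])
print("tilt deg",np.degrees(np.arcsin(X[2])).round(1),"My",np.round(L,3),"mean",np.mean(L).round(3),"F",np.mean(F,0).round(1))
a=[float(x) for x in sys.argv[1:]]
if a: goal(a[:3],a[3])
E
python3 m.py
```

```text
tilt deg 0.1 My [-0.009  0.054  0.009  0.021] mean 0.019 F [-0.  -0.2 -3.4]
```

play_rows(
  deltas=[
    [46,[0,0,0],[0,0.12,0]],
    [46,[0,0,0],[0,0.27,0]],
    [46,[0,0,0],[0,0.4,0]],
    [46,[0,0,0],[0,0.48,0]],
    [46,[0,0,0],[0,0.48,0]],
    [46,[0,0,0],[0,0.48,0]],
    [46,[0,0,0],[0,0.48,0]],
  ],
)

```text
clock: 4.92
tcp_pos: [0.4995, 0.1231, 0.1634]
orientation: [-0.134, -2.658, -0.032]
contact_force: [-0.4, 0.5, -2.5]
grip_width: 0.0492
```

```bash
python3 m.py .5003 .1229 .164 -6
```

```text
tilt deg 27.5 My [-0.742 -0.685 -0.704 -0.741] mean -0.718 F [ 0.1  0.1 -2.9]
clock 5.12 shift [-0.2  0.  -0.8] turn [-0.002 -0.481  0.003] M [-0.072 -0.738 -0.01 ] F [ 0.4  0.5 -2.8] w 0.0495
```

play_rows(
  deltas=[
    [46,[0,0,0],[0,-0.13,0]],
    [46,[0,0,0],[0,-0.3,0]],
    [46,[0,0,0],[0,-0.47,0]],
    [46,[0,0,0],[0,-0.64,0]],
    [46,[0,0,0],[0,-0.82,0]],
    [46,[0,0,0],[0,-0.96,0]],
    [46,[0,0,0],[0,-0.96,0]],
    [46,[0,0,0],[0,-0.96,0]],
  ],
)

```text
clock: 6.12
tcp_pos: [0.4982, 0.1231, 0.163]
orientation: [0.132, 2.661, -0.034]
contact_force: [1.0, 1.1, -4.0]
grip_width: 0.0492
```

```bash
python3 m.py .5003 .1229 .164 -6
```

```text
tilt deg -27.5 My [0.735 0.717 0.689 0.697] mean 0.709 F [ 0.2  0.1 -3.1]
clock 6.33 shift [ 0.2  0.1 -0.2] turn [0.    0.479 0.003] M [ 0.125  0.688 -0.006] F [-0.5  0.2 -3.5] w 0.0493
```

play_rows(
  deltas=[
    [46,[0,0,0],[0,0.13,0]],
    [46,[0,0,0],[0,0.3,0]],
    [46,[0,0,0],[0,0.47,0]],
    [46,[0,0,0],[0,0.64,0]],
    [46,[0,0,0],[0,0.82,0]],
    [46,[0,0,0],[0,0.96,0]],
    [46,[0,0,0],[0,0.96,0]],
    [46,[0,0,0],[0,0.96,0]],
  ],
)

```text
clock: 7.32
tcp_pos: [0.5007, 0.1227, 0.1638]
orientation: [-0.137, -2.66, -0.034]
contact_force: [0.2, 0.1, -3.0]
grip_width: 0.0492
```

```bash
python3 m.py .5003 .1229 .164 -6
```

```text
tilt deg 27.4 My [-0.715 -0.69  -0.711 -0.682] mean -0.699 F [-0.5  0.  -2.8]
clock 7.53 shift [-0.8 -0.5  0.9] turn [ 0.    -0.478  0.004] M [-0.062 -0.68   0.007] F [ 0.8  0.1 -2.6] w 0.0496
```

play_rows(
  deltas=[
    [46,[0,0,0],[0,-0.13,0]],
    [46,[0,0,0],[0,-0.3,0]],
    [46,[0,0,0],[0,-0.47,0]],
    [46,[0,0,0],[0,-0.64,0]],
    [46,[0,0,0],[0,-0.82,0]],
    [46,[0,0,0],[0,-0.96,0]],
    [46,[0,0,0],[0,-0.96,0]],
    [46,[0,0,0],[0,-0.96,0]],
  ],
)

```text
clock: 8.52
tcp_pos: [0.4981, 0.124, 0.1651]
orientation: [0.132, 2.658, -0.03]
contact_force: [-0.5, 0.3, -2.6]
grip_width: 0.0494
```

```bash
python3 m.py .5003 .1229 .164 -6
```

```text
tilt deg -27.6 My [0.696 0.702 0.681 0.734] mean 0.703 F [ 0.2  0.4 -2.8]
clock 8.72 shift [ 1.2 -0.7  1.5] turn [0.003 0.482 0.002] M [0.08  0.73  0.011] F [-0.2  0.4 -2.3] w 0.0493
```

play_rows(
  deltas=[
    [46,[0,0,0],[0,0.13,0]],
    [46,[0,0,0],[0,0.3,0]],
    [46,[0,0,0],[0,0.43,0]],
    [46,[0,0,0],[0,0.48,0]],
    [46,[0,0,0],[0,0.48,0]],
    [46,[0,0,0],[0,0.48,0]],
  ],
)

```text
clock: 9.48
tcp_pos: [0.5002, 0.1233, 0.1655]
orientation: [0.16, 3.135, 0.003]
contact_force: [0.0, 0.2, -3.8]
grip_width: 0.0492
```

```bash
python3 m.py .5003 .1229 .015 -6
```

```text
tilt deg -0.1 My [-0.053 -0.03  -0.003 -0.064] mean -0.037 F [-0.1  0.3 -3.4]
clock 9.68 shift [-1.000e-01 -1.400e+00  1.509e+02] turn [0.002 0.003 0.004] M [-0.084 -0.055 -0.043] F [ 0.1 -0.  -3.2] w 0.0493
```

play_rows(
  deltas=[
    [46,[0,-1.4,30],[0.002,0.003,0.004]],
    [46,[0,-1.4,65],[0.002,0.003,0.004]],
    [46,[0,-1.4,100],[0.002,0.003,0.004]],
    [46,[0,-1.4,128],[0.002,0.003,0.004]],
    [46,[0,-1.4,142],[0.002,0.003,0.004]],
    [46,[0,-1.4,148],[0.002,0.003,0.004]],
    [46,[0,-1.4,151.5],[0.002,0.003,0.004]],
    [46,[0,-1.4,151.5],[0.002,0.003,0.004]],
  ],
)

```text
clock: 10.68
tcp_pos: [0.5007, 0.123, 0.0149]
orientation: [0.164, 3.137, 0.001]
contact_force: [0.5, -0.3, -2.7]
grip_width: 0.0491
```

```bash
python3 m.py .5003 .1229 .0138 -6
```

```text
tilt deg -0.0 My [-0.065 -0.103 -0.072  0.006] mean -0.059 F [ 0.4 -0.2 -3.2]
clock 10.88 shift [ 0.3 -0.1  1.1] turn [ 0.001  0.    -0.   ] M [-0.042  0.011 -0.008] F [ 0.2  0.3 -2.9] w 0.0493
```

```bash
python3 -c "
from h import *
goal([.4935,.026,.095],-5.8)"
```

```text
clock 10.88 shift [ -3.1 -97.1 -80.2] turn [ 0.001  0.    -0.004] M [-0.042  0.011 -0.008] F [ 0.2  0.3 -2.9] w 0.0493
```

play_rows(
  deltas=[
    [47,[0,0,1.5],[0,0,0]],
    [80,[0,0,1.5],[0,0,0]],
    [80,[0,0,0],[0,0,0]],
    [80,[0,0,0],[0,0,0]],
    [80,[0,0,-20],[0,0,0]],
    [80,[0,0,-50],[0,0,0]],
    [80,[0,0,-80],[0,0,0]],
    [80,[0,0,-82],[0,0,0]],
  ],
)

```text
clock: 11.88
tcp_pos: [0.502, 0.1234, 0.0988]
orientation: [0.164, 3.133, 0.004]
contact_force: [-0.1, 0.5, -0.2]
grip_width: 0.08
```

```bash
python3 m.py .4935 .026 .014 -5.8
```

```text
tilt deg 0.1 My [ 0.056  0.021  0.006 -0.049] mean 0.009 F [ 0.1 -0.1 -0.3]
clock 12.07 shift [ -3.9 -96.9  82. ] turn [ 0.    -0.001 -0.003] M [-0.024 -0.047 -0.026] F [-0.2 -0.3 -0.5] w 0.0798
```

play_rows(
  deltas=[
    [80,[-2,-50,0],[0,0,0]],
    [80,[-4,-97,0],[0,0,0]],
    [80,[-4,-97,0],[0,0,0]],
    [80,[-4,-97,3],[0,0,0]],
    [80,[-4,-97,30],[0,0,0]],
    [80,[-4,-97,60],[0,0,0]],
    [80,[-4,-97,78],[0,0,0]],
    [80,[-4,-97,81],[0,0,0]],
  ],
)

```text
clock: 13.08
tcp_pos: [0.4925, 0.0273, 0.0134]
orientation: [-0.16, -3.133, -0.0]
contact_force: [-0.7, 0.1, 0.6]
grip_width: 0.0801
```

```bash
python3 m.py .4935 .026 .014 -5.8;python3 - <<'E'
from h import *
p,d=r.grab_frame("top");cv2.imwrite("pics/t1.png",cv2.resize(p[150:340,200:420,::-1],None,fx=3,fy=3))
W=world("top",d);m=np.zeros((480,640),bool);m[180:340,240:284]=1
m&=(W[...,2]>.045)&(W[...,2]<.062);print("left",m.sum(),box(W[m]),W[m].mean(0).round(4))
E
```

```text
tilt deg 0.0 My [ 0.054  0.     0.095 -0.045] mean 0.026 F [ 0.4 -0.2 -0. ]
clock 13.28 shift [ 0.6 -0.5  1.5] turn [ 0.001 -0.    -0.003] M [ 0.016 -0.047  0.005] F [ 1.2 -0.5  0.2] w 0.08
left 1223 (array([501., 124.]), array([144.4,  47.6]), -6.9) [0.502  0.1251 0.0532]
```

View pics/t1.png

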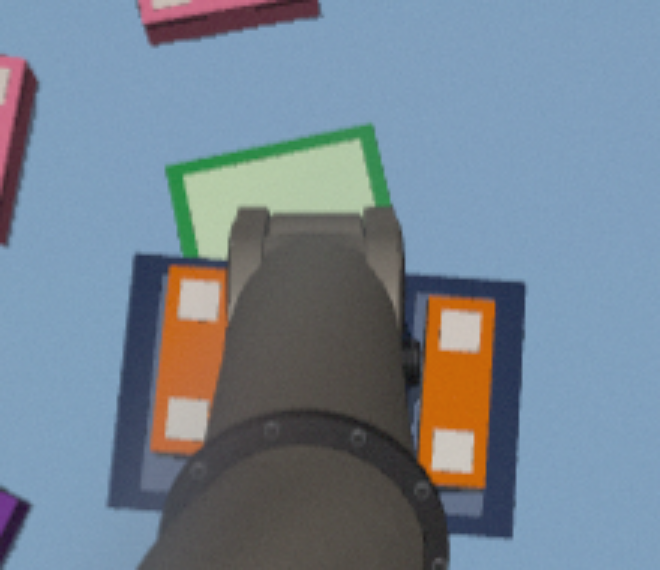

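The left case lies back at about (263,271), within about 1 mm of where it was, and the gripper straddles the middle case. I close, lift and rock.

play_rows(
  deltas=[
    [80,[0.5,-0.5,1],[0,0,0]],
    [46,[0.5,-0.5,1],[0,0,0]],
    [46,[0.5,-0.5,1],[0,0,0]],
    [46,[0.5,-0.5,1],[0,0,0]],
    [46,[0.5,-0.5,1],[0,0,0]],
    [46,[0.5,-0.5,1],[0,0,0]],
  ],
)

```text
clock: 14.08
tcp_pos: [0.4939, 0.026, 0.0151]
orientation: [0.163, 3.137, 0.002]
contact_force: [-1.5, -0.0, 5.5]
grip_width: 0.0494
```

play_rows(
  deltas=[
    [46,[0,0,-15],[0,0,0]],
    [46,[0,0,-45],[0,0,0]],
    [46,[0,0,-80],[0,0,0]],
    [46,[0,0,-115],[0,0,0]],
    [46,[0,0,-140],[0,0,0]],
    [46,[0,0,-150],[0,0,0]],
    [46,[0,0,-150],[0,0,0]],
    [46,[0,0,-150],[0,0,0]],
  ],
)

```text
clock: 15.08
tcp_pos: [0.4929, 0.0258, 0.1641]
orientation: [-0.163, -3.136, -0.001]
contact_force: [-1.2, -0.2, -4.0]
grip_width: 0.0496
```

```bash
python3 m.py .4935 .0265 .164 -5.8
```

```text
tilt deg 0.0 My [-0.004 -0.003 -0.008  0.018] mean 0.001 F [ 0.2  0.  -3.2]
clock 15.28 shift [-0.1  0.7  0.3] turn [ 0.    -0.001 -0.003] M [ 0.011  0.017 -0.014] F [ 0.3  0.2 -3.4] w 0.0495
```

Put-back pose for the middle case: TCP (0.494, 0.026, 0.015).

play_rows(
  deltas=[
    [46,[0,0,0],[0,0.12,0]],
    [46,[0,0,0],[0,0.27,0]],
    [46,[0,0,0],[0,0.4,0]],
    [46,[0,0,0],[0,0.48,0]],
    [46,[0,0,0],[0,0.48,0]],
    [46,[0,0,0],[0,0.48,0]],
    [46,[0,0,0],[0,0.48,0]],
  ],
)

```text
clock: 16.15
tcp_pos: [0.493, 0.0259, 0.1648]
orientation: [-0.138, -2.659, -0.035]
contact_force: [-0.4, -0.9, -3.4]
grip_width: 0.0495
```

```bash
python3 m.py
```

```text
tilt deg 27.5 My [-0.867 -0.798 -0.726 -0.771] mean -0.791 F [ 0.2 -0.1 -3.4]
```

play_rows(
  deltas=[
    [46,[0,0,0],[0,-0.13,0]],
    [46,[0,0,0],[0,-0.3,0]],
    [46,[0,0,0],[0,-0.47,0]],
    [46,[0,0,0],[0,-0.64,0]],
    [46,[0,0,0],[0,-0.82,0]],
    [46,[0,0,0],[0,-0.96,0]],
    [46,[0,0,0],[0,-0.96,0]],
    [46,[0,0,0],[0,-0.96,0]],
  ],
)

```text
clock: 17.35
tcp_pos: [0.4916, 0.0258, 0.1642]
orientation: [0.137, 2.66, -0.033]
contact_force: [-0.6, -0.0, -3.4]
grip_width: 0.0495
```

```bash
python3 m.py
```

```text
tilt deg -27.5 My [0.735 0.912 0.804 0.832] mean 0.821 F [ 0.2  0.  -3.7]
```

play_rows(
  deltas=[
    [46,[0,0,0],[0,0.13,0]],
    [46,[0,0,0],[0,0.3,0]],
    [46,[0,0,0],[0,0.47,0]],
    [46,[0,0,0],[0,0.64,0]],
    [46,[0,0,0],[0,0.82,0]],
    [46,[0,0,0],[0,0.96,0]],
    [46,[0,0,0],[0,0.96,0]],
    [46,[0,0,0],[0,0.96,0]],
  ],
)

```text
clock: 18.55
tcp_pos: [0.4941, 0.0256, 0.165]
orientation: [-0.14, -2.661, -0.036]
contact_force: [0.2, -0.3, -3.6]
grip_width: 0.0493
```

```bash
python3 m.py
```

```text
tilt deg 27.3 My [-0.819 -0.694 -0.788 -0.842] mean -0.786 F [-0.4  0.3 -3.3]
```

play_rows(
  deltas=[
    [46,[0,0,0],[0,-0.13,0]],
    [46,[0,0,0],[0,-0.3,0]],
    [46,[0,0,0],[0,-0.47,0]],
    [46,[0,0,0],[0,-0.64,0]],
    [46,[0,0,0],[0,-0.82,0]],
    [46,[0,0,0],[0,-0.96,0]],
    [46,[0,0,0],[0,-0.96,0]],
    [46,[0,0,0],[0,-0.96,0]],
  ],
)

```text
clock: 19.75
tcp_pos: [0.4917, 0.0263, 0.166]
orientation: [0.138, 2.657, -0.03]
contact_force: [-0.2, -1.2, -3.0]
grip_width: 0.0491
```

```bash
python3 m.py
```

```text
tilt deg -27.7 My [0.852 0.715 0.903 0.79 ] mean 0.815 F [ 0.4  0.  -3.4]
```

play_rows(
  deltas=[
    [46,[0,0,0],[0,0.13,0]],
    [46,[0,0,0],[0,0.3,0]],
    [46,[0,0,0],[0,0.43,0]],
    [46,[0,0,0],[0,0.48,0]],
    [46,[0,0,0],[0,0.48,0]],
    [46,[0,0,0],[0,0.48,0]],
  ],
)

```text
clock: 20.7
tcp_pos: [0.4937, 0.0258, 0.1664]
orientation: [0.165, 3.134, 0.004]
contact_force: [-0.5, -0.2, -3.4]
grip_width: 0.0492
```

```bash
python3 m.py .494 .026 .015 -5.9
```

```text
tilt deg -0.2 My [-0.019 -0.07  -0.034 -0.026] mean -0.037 F [ 0.1 -0.1 -3.3]
clock 20.9 shift [ 1.000e-01 -6.000e-01  1.519e+02] turn [ 0.003  0.003 -0.002] M [-0.014 -0.025  0.007] F [ 0.5  0.5 -3.4] w 0.0492
```

play_rows(
  deltas=[
    [46,[0,-0.6,30],[0.002,0.003,-0.002]],
    [46,[0,-0.6,65],[0.002,0.003,-0.002]],
    [46,[0,-0.6,100],[0.002,0.003,-0.002]],
    [46,[0,-0.6,128],[0.002,0.003,-0.002]],
    [46,[0,-0.6,142],[0.002,0.003,-0.002]],
    [46,[0,-0.6,149],[0.002,0.003,-0.002]],
    [46,[0,-0.6,152],[0.002,0.003,-0.002]],
    [46,[0,-0.6,152],[0.002,0.003,-0.002]],
  ],
)

```text
clock: 21.9
tcp_pos: [0.4948, 0.0261, 0.0155]
orientation: [0.161, 3.136, 0.002]
contact_force: [0.4, -0.3, -3.6]
grip_width: 0.0492
```

```bash
python3 m.py .494 .026 .0145 -5.9
```

```text
tilt deg -0.1 My [ 0.097 -0.04  -0.081 -0.021] mean -0.011 F [-0.1  0.1 -3.8]
clock 22.1 shift [ 0.5 -0.1  0.8] turn [0.001 0.001 0.   ] M [-0.026 -0.018 -0.008] F [-0.6  0.3 -3.9] w 0.0491
```

play_rows(
  deltas=[
    [47,[0,0,1],[0,0,0]],
    [80,[0,0,1],[0,0,0]],
    [80,[0,0,0],[0,0,0]],
    [80,[0,0,0],[0,0,0]],
    [80,[0,0,-20],[0,0,0]],
    [80,[0,0,-50],[0,0,0]],
    [80,[0,0,-80],[0,0,0]],
    [80,[0,0,-82],[0,0,0]],
  ],
)

```text
clock: 23.1
tcp_pos: [0.4959, 0.0262, 0.0991]
orientation: [0.161, 3.132, 0.004]
contact_force: [0.6, -0.6, 0.2]
grip_width: 0.08
```

```bash
python3 m.py .472 -.073 .014 -5.8
```

```text
tilt deg 0.0 My [ 0.001  0.002 -0.029 -0.027] mean -0.013 F [ 0.3  0.2 -0.5]
clock 23.3 shift [  11.4 -100.7   82.4] turn [ 0.001 -0.    -0.001] M [-0.037 -0.024  0.039] F [-0.4 -0.3 -0.2] w 0.0798
```

play_rows(
  deltas=[
    [80,[5,-50,0],[0,0,0]],
    [80,[11.5,-101,0],[0,0,0]],
    [80,[11.5,-101,0],[0,0,0]],
    [80,[11.5,-101,3],[0,0,0]],
    [80,[11.5,-101,30],[0,0,0]],
    [80,[11.5,-101,60],[0,0,0]],
    [80,[11.5,-101,78],[0,0,0]],
    [80,[11.5,-101,82],[0,0,0]],
  ],
)

```text
clock: 24.3
tcp_pos: [0.4712, -0.0716, 0.0129]
orientation: [-0.157, -3.135, -0.002]
contact_force: [-0.3, 0.2, 0.1]
grip_width: 0.0802
```

```bash
python3 m.py .472 -.073 .015 -5.8
```

```text
tilt deg -0.0 My [-0.029  0.003  0.04  -0.061] mean -0.012 F [ 0.6 -0.2 -0.1]
clock 24.5 shift [ 0.4 -0.3 -0.2] turn [ 0.001  0.001 -0.   ] M [ 0.004 -0.062 -0.004] F [ 0.8 -0.2 -0.6] w 0.0801
```

play_rows(
  deltas=[
    [80,[0,0,0],[0,0,0]],
    [46,[0,0,0],[0,0,0]],
    [46,[0,0,0],[0,0,0]],
    [46,[0,0,0],[0,0,0]],
    [46,[0,0,0],[0,0,0]],
    [46,[0,0,0],[0,0,0]],
  ],
)

```text
clock: 25.25
tcp_pos: [0.4728, -0.0727, 0.0154]
orientation: [0.16, 3.136, 0.002]
contact_force: [-1.4, 0.8, 6.1]
grip_width: 0.0494
```

play_rows(
  deltas=[
    [46,[0,0,-15],[0,0,0]],
    [46,[0,0,-45],[0,0,0]],
    [46,[0,0,-80],[0,0,0]],
    [46,[0,0,-115],[0,0,0]],
    [46,[0,0,-140],[0,0,0]],
    [46,[0,0,-150],[0,0,0]],
    [46,[0,0,-150],[0,0,0]],
    [46,[0,0,-150],[0,0,0]],
  ],
)

```text
clock: 26.25
tcp_pos: [0.4716, -0.0728, 0.1644]
orientation: [-0.159, -3.137, -0.002]
contact_force: [0.7, -0.3, -3.5]
grip_width: 0.0491
```

```bash
python3 m.py .472 -.073 .164 -5.8
```

```text
tilt deg 0.0 My [-0.015  0.013 -0.014 -0.031] mean -0.012 F [-0.1  0.1 -3.5]
clock 26.45 shift [ 0.  -0.1  0.6] turn [ 0.001 -0.    -0.001] M [ 0.033 -0.034 -0.008] F [ 0.5 -0.2 -3.3] w 0.0491
```

Put-back pose for the right case: TCP (0.4728, -0.0727, 0.015).

play_rows(
  deltas=[
    [46,[0,0,0],[0,0.12,0]],
    [46,[0,0,0],[0,0.27,0]],
    [46,[0,0,0],[0,0.4,0]],
    [46,[0,0,0],[0,0.48,0]],
    [46,[0,0,0],[0,0.48,0]],
    [46,[0,0,0],[0,0.48,0]],
    [46,[0,0,0],[0,0.48,0]],
  ],
)

```text
clock: 27.32
tcp_pos: [0.4717, -0.073, 0.165]
orientation: [-0.135, -2.66, -0.035]
contact_force: [0.6, 0.2, -2.2]
grip_width: 0.0495
```

```bash
python3 m.py
```

```text
tilt deg 27.5 My [-0.842 -0.736 -0.699 -0.801] mean -0.77 F [ 0.1  0.1 -3. ]
```

play_rows(
  deltas=[
    [46,[0,0,0],[0,-0.13,0]],
    [46,[0,0,0],[0,-0.3,0]],
    [46,[0,0,0],[0,-0.47,0]],
    [46,[0,0,0],[0,-0.64,0]],
    [46,[0,0,0],[0,-0.82,0]],
    [46,[0,0,0],[0,-0.96,0]],
    [46,[0,0,0],[0,-0.96,0]],
    [46,[0,0,0],[0,-0.96,0]],
  ],
)

```text
clock: 28.52
tcp_pos: [0.4704, -0.0737, 0.1643]
orientation: [0.138, 2.661, -0.033]
contact_force: [-1.2, -0.4, -3.4]
grip_width: 0.0492
```

```bash
python3 m.py
```

```text
tilt deg -27.4 My [0.779 0.799 0.823 0.771] mean 0.793 F [ 0.3  0.4 -3.3]
```

play_rows(
  deltas=[
    [46,[0,0,0],[0,0.13,0]],
    [46,[0,0,0],[0,0.3,0]],
    [46,[0,0,0],[0,0.47,0]],
    [46,[0,0,0],[0,0.64,0]],
    [46,[0,0,0],[0,0.82,0]],
    [46,[0,0,0],[0,0.96,0]],
    [46,[0,0,0],[0,0.96,0]],
    [46,[0,0,0],[0,0.96,0]],
  ],
)

```text
clock: 29.72
tcp_pos: [0.4707, -0.073, 0.1637]
orientation: [-0.136, -2.658, -0.034]
contact_force: [-0.3, -0.1, -3.1]
grip_width: 0.0491
```

```bash
python3 m.py
```

```text
tilt deg 27.5 My [-0.834 -0.699 -0.876 -0.824] mean -0.808 F [ 0.3  0.1 -3.4]
```

play_rows(
  deltas=[
    [46,[0,0,0],[0,-0.13,0]],
    [46,[0,0,0],[0,-0.3,0]],
    [46,[0,0,0],[0,-0.47,0]],
    [46,[0,0,0],[0,-0.64,0]],
    [46,[0,0,0],[0,-0.82,0]],
    [46,[0,0,0],[0,-0.96,0]],
    [46,[0,0,0],[0,-0.96,0]],
    [46,[0,0,0],[0,-0.96,0]],
  ],
)

```text
clock: 30.92
tcp_pos: [0.4695, -0.0732, 0.1648]
orientation: [0.137, 2.661, -0.032]
contact_force: [0.8, 0.2, -2.8]
grip_width: 0.0489
```

```bash
python3 m.py
```

```text
tilt deg -27.4 My [0.801 0.808 0.815 0.795] mean 0.804 F [-0.2 -0.1 -3.2]
```

play_rows(
  deltas=[
    [46,[0,0,0],[0,0.13,0]],
    [46,[0,0,0],[0,0.3,0]],
    [46,[0,0,0],[0,0.43,0]],
    [46,[0,0,0],[0,0.48,0]],
    [46,[0,0,0],[0,0.48,0]],
    [46,[0,0,0],[0,0.48,0]],
  ],
)

```text
clock: 31.88
tcp_pos: [0.4686, -0.0732, 0.1634]
orientation: [-0.161, -3.134, -0.001]
contact_force: [-0.0, 0.5, -2.9]
grip_width: 0.0493
```

```bash
python3 m.py .4725 -.0727 .0155 -5.8
```

```text
tilt deg 0.1 My [ 0.047 -0.01   0.057  0.005] mean 0.025 F [-0.1  0.2 -3.3]
clock 32.08 shift [ -3.6   0.7 148.6] turn [ 0.001 -0.002 -0.001] M [0.044 0.    0.006] F [-0.3  1.  -3.3] w 0.0492
```

Left's tilt moments are ±0.71 against about ±0.80 for the other two, so left is the odd one. The sign fits too: the ball moving to the lowered end should reduce the magnitude. A mass difference could partly mimic this, so I'll check left for level hysteresis when I pick it up. First I lay the right case back.

play_rows(
  deltas=[
    [46,[-3.6,0.7,30],[0,-0.002,0]],
    [46,[-3.6,0.7,65],[0,-0.002,0]],
    [46,[-3.6,0.7,100],[0,-0.002,0]],
    [46,[-3.6,0.7,128],[0,-0.002,0]],
    [46,[-3.6,0.7,141],[0,-0.002,0]],
    [46,[-3.6,0.7,147],[0,-0.002,0]],
    [46,[-3.6,0.7,149],[0,-0.002,0]],
    [46,[-3.6,0.7,149],[0,-0.002,0]],
  ],
)

```text
clock: 33.08
tcp_pos: [0.4729, -0.0727, 0.0162]
orientation: [0.161, 3.136, 0.001]
contact_force: [-1.0, -0.6, -1.8]
grip_width: 0.0491
```

```bash
python3 -c "
from h import *
goal([.4728,-.0727,.015],-5.9)"
```

```text
clock 33.08 shift [0.1 0.  1.2] turn [0.001 0.001 0.   ] M [-0.001  0.177 -0.045] F [-1.  -0.6 -1.8] w 0.0491
```

play_rows(
  deltas=[
    [47,[0,0,1],[0,0,0]],
    [80,[0,0,1],[0,0,0]],
    [80,[0,0,0],[0,0,0]],
    [80,[0,0,0],[0,0,0]],
    [80,[0,0,-20],[0,0,0]],
    [80,[0,0,-50],[0,0,0]],
    [80,[0,0,-80],[0,0,0]],
    [80,[0,0,-85],[0,0,0]],
  ],
)

```text
clock: 34.08
tcp_pos: [0.4742, -0.0729, 0.1029]
orientation: [0.161, 3.133, 0.002]
contact_force: [0.0, -0.7, 0.3]
grip_width: 0.0802
```

```bash
python3 -c "
from h import *
goal([.5005,.1232,.1],-6)"
```

```text
clock 34.08 shift [ -6.  197.7   3.2] turn [0.001 0.005 0.002] M [-0.022 -0.063 -0.043] F [ 0.  -0.7  0.3] w 0.0802
```

play_rows(
  deltas=[
    [80,[-2,50,0],[0,0,0]],
    [80,[-4,100,0],[0,0,0]],
    [80,[-6,150,0],[0,0.003,0]],
    [80,[-6,198,0],[0,0.005,0.002]],
    [80,[-6,198,0],[0,0.005,0.002]],
    [80,[-6,198,3],[0,0.005,0.002]],
    [80,[-6,198,3],[0,0.005,0.002]],
  ],
)

```text
clock: 34.95
tcp_pos: [0.5, 0.1216, 0.0995]
orientation: [-0.168, -3.136, -0.0]
contact_force: [-0.2, -0.4, 0.7]
grip_width: 0.0799
```

```bash
python3 - <<'E'
from h import *
goal([.5005,.1232,.015],-6)
p,d=r.grab_frame("top");W=world("top",d)
for n,a,b in(("mid",289,329),("right",330,375)):
    m=np.zeros((480,640),bool);m[180:340,a:b]=1
    m&=(W[...,2]>.045)&(W[...,2]<.062);print(n,m.sum(),box(W[m]),W[m].mean(0).round(4))
E
```

```text
clock 34.95 shift [-0.5  1.6 84.5] turn [-0.    -0.001 -0.002] M [-0.009 -0.043  0.013] F [-0.2 -0.4  0.7] w 0.0799
mid 1392 (array([494.6,  25.1]), array([144.3,  50.8]), -5.8) [0.4939 0.0249 0.0533]
right 1419 (array([472.6, -73.5]), array([143.1,  50.9]), -5.9) [ 0.4711 -0.0731  0.0533]
```

Middle and right are back within about 1 mm. Now I pick up left, lift it and test.

play_rows(
  deltas=[
    [80,[-0.5,1,30],[0,0,0]],
    [80,[-0.5,1,60],[0,0,0]],
    [80,[-0.5,1,80],[0,0,0]],
    [80,[-0.5,1,84],[0,0,0]],
    [46,[-0.5,1,84],[0,0,0]],
    [46,[-0.5,1,84],[0,0,0]],
    [46,[-0.5,1,84],[0,0,0]],
    [46,[-0.5,1,84],[0,0,0]],
  ],
)

```text
clock: 36.0
tcp_pos: [0.5015, 0.1227, 0.0168]
orientation: [0.169, 3.136, 0.001]
contact_force: [-0.2, -0.9, 6.2]
grip_width: 0.0494
```

play_rows(
  deltas=[
    [46,[0,0,0],[0,0,0]],
    [46,[0,0,-25],[0,0,0]],
    [46,[0,0,-60],[0,0,0]],
    [46,[0,0,-95],[0,0,0]],
    [46,[0,0,-130],[0,0,0]],
    [46,[0,0,-150],[0,0,0]],
    [46,[0,0,-150],[0,0,0]],
    [46,[0,0,-150],[0,0,0]],
  ],
)

```text
clock: 37.0
tcp_pos: [0.5005, 0.1224, 0.1657]
orientation: [-0.169, -3.136, -0.0]
contact_force: [-0.8, 0.1, -2.3]
grip_width: 0.0492
```

```bash
sed -i 's/range(4)/range(8)/; s/^a=/print("tau6",o["tau"].round(3),"w",o["grip_width"])\na=/' m.py; python3 m.py .5003 .1229 .164 -6
```

```text
tilt deg -0.0 My [-0.093 -0.062 -0.077 -0.051 -0.1   -0.084 -0.038 -0.083] mean -0.073 F [ 0.2 -0.1 -3.2]
tau6 [-2.0000e-03 -4.4559e+01  1.4660e+00 -2.4525e+01 -1.0000e-02  5.3000e-02
  0.0000e+00] w 0.04956020300427474
clock 37.4 shift [1.  0.3 2.5] turn [ 0.001  0.    -0.003] M [ 0.002 -0.084 -0.044] F [ 0.9 -0.7 -3.3] w 0.0496
```

play_rows(
  deltas=[
    [46,[0,0,0],[0,0.18,0]],
    [46,[0,0,0],[0,0.36,0]],
    [46,[0,0,0],[0,0.36,0]],
    [46,[0,0,0],[0,0.36,0]],
    [46,[0,0,0],[0,0.24,0]],
    [46,[0,0,0],[0,0.1,0]],
    [46,[0,0,0],[0,0,0]],
    [46,[0,0,0],[0,0,0]],
  ],
)

```text
clock: 38.4
tcp_pos: [0.4987, 0.1233, 0.1675]
orientation: [0.164, 3.137, 0.003]
contact_force: [-0.3, -0.5, -3.5]
grip_width: 0.0494
```

```bash
python3 m.py .5003 .1229 .164 -6
```

```text
tilt deg 0.0 My [0.086 0.038 0.092 0.057 0.015 0.043 0.053 0.06 ] mean 0.055 F [ 0.3 -0.2 -3.3]
tau6 [-3.6000e-02 -4.4955e+01  1.5680e+00 -2.4730e+01  2.0000e-02 -5.1000e-02
  4.0000e-03] w 0.04936599424968621
clock 38.8 shift [1.4 0.4 2.2] turn [ 0.    -0.    -0.004] M [-0.077  0.068 -0.024] F [ 0.8 -0.2 -3.6] w 0.0494
```

play_rows(
  deltas=[
    [46,[0,0,0],[0,-0.18,0]],
    [46,[0,0,0],[0,-0.36,0]],
    [46,[0,0,0],[0,-0.36,0]],
    [46,[0,0,0],[0,-0.36,0]],
    [46,[0,0,0],[0,-0.24,0]],
    [46,[0,0,0],[0,-0.1,0]],
    [46,[0,0,0],[0,0,0]],
    [46,[0,0,0],[0,0,0]],
  ],
)

```text
clock: 39.8
tcp_pos: [0.5052, 0.1218, 0.1666]
orientation: [0.175, 3.136, 0.004]
contact_force: [0.3, -0.5, -2.3]
grip_width: 0.0493
```

```bash
python3 m.py .634 .055 .164 10.4
```

```text
tilt deg 0.0 My [-0.081 -0.045 -0.046 -0.033 -0.024 -0.041 -0.083 -0.097] mean -0.056 F [ 0.1  0.3 -3.2]
tau6 [ 8.9000e-02 -4.4420e+01  1.6890e+00 -2.4522e+01 -3.0000e-03  4.9000e-02
 -0.0000e+00] w 0.04925146012684086
clock 40.2 shift [-139.3  -53.     2.3] turn [ 0.001 -0.    -0.289] M [-0.025 -0.095  0.001] F [ 1.1  0.6 -2.5] w 0.0493
```

The level moment is −0.07, +0.055, −0.056 depending on which end was lowered last, so the ball in case_left is loose. I carry it to the green mat.

play_rows(
  deltas=[
    [46,[-25,-10,0],[0,0,0]],
    [46,[-65,-25,0],[0,0,0]],
    [46,[-105,-40,5],[0,0,0]],
    [46,[-130,-50,20],[0,0,0]],
    [46,[-139,-53,40],[0,0,0]],
    [46,[-139,-53,50],[0,0,0]],
    [46,[-139,-53,50],[0,0,0]],
    [46,[-139,-53,50],[0,0,0]],
  ],
)

```text
clock: 41.2
tcp_pos: [0.6333, 0.0561, 0.1169]
orientation: [0.167, 3.137, 0.002]
contact_force: [0.9, 0.3, -2.1]
grip_width: 0.0491
```

```bash
python3 - <<'E'
from h import *
goal([.634,.055,.116],-6)
for n in("scene","top"):
    p,d=r.grab_frame(n);cv2.imwrite(f"pics/{n}2.png",cv2.resize(p[180:320,200:450,::-1],None,fx=3,fy=3) if n=="scene" else cv2.resize(p[100:340,180:440,::-1],None,fx=2.3,fy=2.3))
E
```

```text
clock 41.2 shift [-0.8 -1.   0.9] turn [ 0.001  0.    -0.001] M [ 0.03  -0.001  0.019] F [ 0.9  0.3 -2.1] w 0.0491
```

View pics/scene2.png

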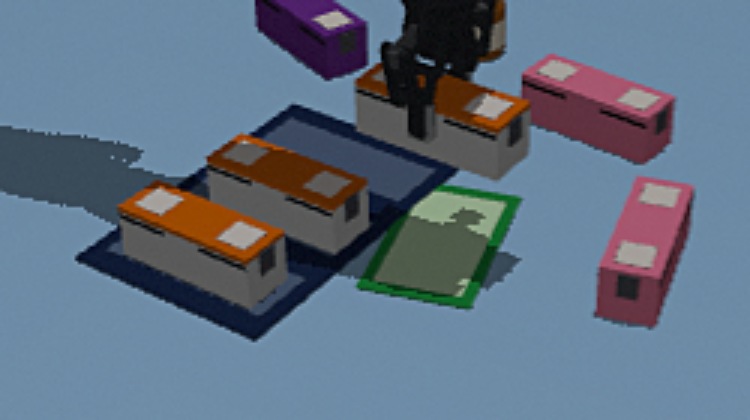

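View pics/top2.png

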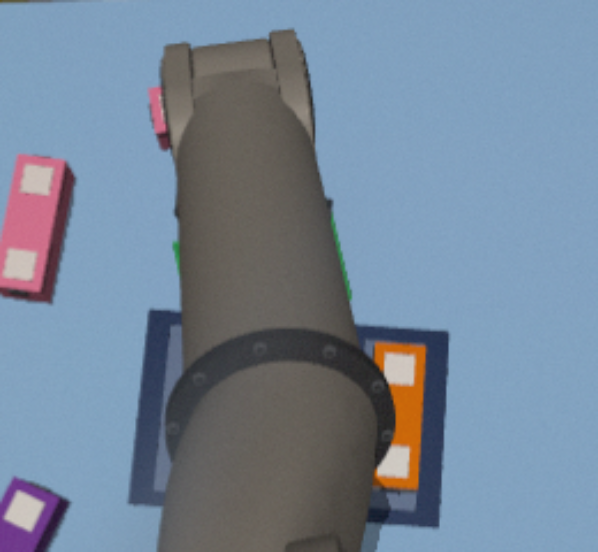

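The scene crop shows the case held above the green mat, its top around pixel (348,212), with the two others on their mat. I let it settle and check level and centring from depth.

play_rows(
  deltas=[
    [46,[-0.5,-1,0.5],[0,0,0]],
    [46,[-0.5,-1,0.5],[0,0,0]],
    [46,[-0.5,-1,0.5],[0,0,0]],
    [46,[-0.5,-1,0.5],[0,0,0]],
    [46,[-0.5,-1,0.5],[0,0,0]],
    [46,[-0.5,-1,0.5],[0,0,0]],
  ],
)

```text
clock: 42.05
tcp_pos: [0.6342, 0.0547, 0.1166]
orientation: [0.167, 3.136, 0.002]
contact_force: [-0.3, 0.6, -2.8]
grip_width: 0.0491
```

```bash
python3 - <<'E'
from h import *
goal([.634,.055,.116],-6)
p,d=r.grab_frame("scene");W=world("scene",d)
h=cv2.cvtColor(p,cv2.COLOR_RGB2HSV).astype(int)
m=np.zeros((480,640),bool);m[195:225,315:380]=1
m&=(h[...,0]<20)&(h[...,1]>120)&(abs(W[...,2]-.152)<.02)
P=W[m];c,_,_,_=np.linalg.lstsq(np.c_[P[:,:2]-[.634,.055],np.ones(len(P))],P[:,2],rcond=None)
print(m.sum(),"slope deg",np.degrees(c[:2]).round(1),"top z mid",c[2].round(4),box(P))
q=np.zeros((480,640),bool);q[230:290,310:380]=1
g=q&(h[...,0]>35)&(h[...,0]<85)&(h[...,1]>40)&(W[...,2]<.02)
_,l,st,_=cv2.connectedComponentsWithStats(g.astype(np.uint8));g=l==1+st[1:,4].argmax();print("green",box(W[g]))
o=r.get_obs();print(o["clock"],np.abs(o["qvel"]).max())
E
```

```text
clock 42.05 shift [0.2 0.3 0.6] turn [ 0.001  0.001 -0.002] M [-0.022  0.018 -0.044] F [-0.3  0.6 -2.8] w 0.0491
352 slope deg [-0.   1.4] top z mid 0.1512 (array([638.8,  65.1]), array([140.5,  82.5]), -7.7)
green (array([636. ,  59.2]), array([180.3, 101. ]), -80.3)
42.1 0.0019325040484555833
```

```bash
python3 -c "
from bench import r
print(r.hand_in())"
```

```text
the job is handed in; nothing more can be done
None
```

The rattling case is **case_left**. I handed in at about 42 s with it held level and still above the middle of the green mat.

**Shaking:** I lifted each case in order (left, middle, right), rocked it ±27° twice and laid it back. Depth checks put left (partly hidden at the time), middle and right within about 1–2 mm of where they started.

**Which one rattles:** left's tilt moments were ±0.71 Nm against about ±0.80 for the other two. A lighter case could have caused part of that. So after picking left up again for the hand-over, I tipped it once more each way and read the moment level. It came to −0.07, +0.055 and −0.056 Nm, depending on which end had last been lowered, which shows a loose ball. The middle and right cases showed no such shift at level, though I checked them with fewer readings.

**Final pose:**
- **Position:** the gripper is at (0.634, 0.055), on the green mat's centre from the top camera.
- **Clearance:** the case's underside is about 0.10 m above the mat.
- **Level:** slope along the case's length is 0.0°, and the joints are practically still.

**Checks that disagreed slightly:**
- The scene camera put the green mat's centre about 4 mm further left. That fit was partly shadowed and came out too large (180 mm), so I trusted the top view.
- The depth fit showed 1.4° of crosswise slope. That is probably noise, since the gripper itself measured level.

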